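# Open the dauber tin with the unknown thread

### The arm

A 6-joint arm with a two-finger parallel gripper is mounted at the origin on the work surface. World frame = base frame: x ahead of the robot, y to its left, z up, the work surface at z = 0. Lengths are in m, angles in rad, forces in N, time in s.
With the tool pointing down it reaches from about 0.35 to 0.925 m from the base axis. Payload 6.4 kg.
Tool frame: the origin (TCP) lies midway between the tips of the shut fingers; the grasp point (between the pads) lies 19 mm behind it; z points along the fingers, y is the line along which they close (so a half turn about z gives the same grasp; the last joint's range is limited). The gripper opens to 85 mm and grips with 20 to 120 N. Pads are 22 mm wide; open, the fingers measure 114 mm over their backs; the gripper's body (76 mm by 85 mm) begins 54 mm behind the grasp point. The pads swing forward as they close: fully open they stand 13 mm farther back than shut.
Start: joints at [1.062, 0.245, 1.558, -0, 1.339, -0.174], TCP at [0.214, 0.614, 0.231] pointing down, gripper open.
Joint ranges: [-3.13, 3.13], [-1.02, 2.26], [0.13, 2.54], [-0.95, 4.09], [0.21, 2.88], [-2.74, 2.74]. Speed limits (rad/s): [2.57, 2.57, 3.14, 3.14, 3.14, 3.14].

### API

Orientations are given as [roll, pitch, yaw] about the fixed x, y, z axes, in that order (R = Rz(yaw) Ry(pitch) Rx(roll)).
In Python, from workcell import read_state, read_camera, sign_off, regions_of gives the robot as it stands. The module is installed in compiled form; this text tells all that it offers.
- The arm moves only by the tool drive_tool, never from a script. Its argument "deltas" is a list of rows, each an object of numbers: "fingers": the opening, from 0 (shut) to 1 (fully open); "tx", "ty", "tz": the shift along the world's x, y, z in mm; "spin": the turn about the world's z in degrees. A call has 1 to 12 rows; each row is the pose to reach, as a shift and turn from the pose commanded when the call began; what a row does not reach only later rows make up. A row lasts 1/8 s, in which the tool goes at most 62.5 mm and 10.7 degrees, less where a joint would pass 70% of its speed; a pose out of reach is approached as far as the arm can. A call with a gripper value outside its range is refused whole. The fingers move at their own pace and stop on an object; the grip force is fixed at half the most. Time passes only in rows, so rows that repeat a pose let the fingers close. It gives the time, the measured TCP pose, the force, the opening and the grip force at its end, in the units of the state.
- read_state(): the state, without advancing time (a new reading comes with each control period).
- read_camera(name): name is "scene" or "side" or "wrist"; returns a dict with "color" (384x512x3 uint8, red, green, blue), "fx", "fy", "cx", "cy" (pixels), "T" (4x4, takes a point from camera to world coordinates). Camera axes: x right, y down, z forward; pixel columns grow to the right and rows downward; lengths in m; the calibration is good to about 2 mm. A picture is of the moment at which its call begins. There is no depth.
- sign_off(): hands the job in; it is judged then, once.
Trained networks look in a picture, given as the dict that the camera call returned (one of the last four; its "shot" number tells which), for a name from the list of things; names that differ only in an ending like _2 or _b are one class to them, and where a whole thing is asked for, a point or a joint stands for the part that bears it (a point fixed in the world has none). Each returns a list of dicts, best first, with "score" (0 to 1); they miss things now and then, are a little off and sometimes report something else, mostly with a low value. They report only what shows in the picture. A call takes as long as a camera call. They do not tell look-alikes from the thing itself.
- regions_of(picture, target): "mask" (384x512 bool, what is visible of it) and "position" ([column, row] in pixels, amid what is visible of it).
The state is a dict: "clock": time; "qpos": joint angles; "joint_velocities": joint speeds; "effort": joint torques, N m; "tool_pos": TCP position; "tool_rot": TCP orientation; "ft_force": force on the tool from outside, world axes, zero at the start; "torque": the same for the moment, N m; "finger_gap": opening from 0.0 (shut) to 1.0 (fully open); "grip_force": force on a finger pad.
Only numpy, scipy, OpenCV 4.12 (cv2) and the standard library are available. Lean on these libraries where they do the work, as an engineer would, in place of code of your own. Each camera call takes 0.05 s, during which the arm holds its last target. There are 200 camera calls.

### The job

The red plastic dauber is twisted shut on its tall black tin in the wooden holder, and some of these tins turn loose the opposite way to usual. Without forcing it, find which way the cap comes loose (if it stops dead one way, try the other), turn it until it is free and lift the dauber straight off. Finish while still holding the dauber still and upright above the open tin, its pad well clear of the mouth, and leave the shoe tree, shoehorn and flat polish tin where they are.

Things in the scene. Friction and masses are not known exactly. Their poses are not given: they have to be found in the camera images.
- tin: Tall round black tin with a pale paper band, 64 mm across, flat top 70 mm above its origin, fixed in a square wooden holder (100 x 100 x 12 mm, screwed to the shelf). Origin: centre of its underside, 12 mm above the shelf; z up. A neck 20 mm tall with a 21 mm bore stands on the flat top, hidden under the dauber's cap at the start.
- tin_mouth (a point): Centre of the neck's mouth, 90 mm above the tin's origin.
- dauber: Red plastic dauber that is also the tin's cap: ribbed round cap 45 mm across, 28 mm tall; on it a plain round grip 32 mm across, 36 mm tall; beneath it a stem (8 mm) with a felt pad (16 mm across) ending 40 mm below the cap's rim, inside the tin. 40 to 85 g. Origin: centre of the cap's lower rim, at the start on the tin's flat top; z up along the grip.
- cap_lock (a point): Twist lock in the cap, on its axis 6 mm above the dauber's origin. From above it loosens anticlockwise OR clockwise; nothing outside shows which. Wrong way: stops dead within 15 degrees. Right way: turns freely (no rise, little friction), lifts off once turned 50 degrees, stops at about 110; 75 is best. While locked it has 2 mm of play up and down and cannot be pulled off.
- dauber_grip (a point): On the dauber's axis in its round grip, at the height to take it from above: 50 mm above the dauber's origin, 14 mm below the grip's top and 22 mm above the cap's shoulder. A grip of about 60 N turns and lifts it and slips round if the cap is forced against its stop; the wrong way then shows as a moment of 0.25 N m or more about the axis, the free way as 0.1 N m or less.
- dauber_tip (a point): Lower end of the felt pad, 40 mm below the dauber's origin. At the start 60 mm below the tin's mouth.
- shoe_tree: Bystander: cedar shoe tree, 270 x 70 x 50 mm, lying on the shelf beside the tin. Origin at the middle of its underside, x along its length.
- shoehorn: Bystander: stainless shoehorn, 195 mm long, 45 mm wide, lying on the shelf beside the tin. Origin at the middle of its underside, x along its length.
- polish_tin: Bystander: closed flat black polish tin, 82 mm across and 24 mm tall, on the shelf beyond the tall tin. Origin: centre of its underside.
Things that resemble listed ones, but are neither listed nor needed, are in the scene too. Several things have the shape of the dauber; the one meant has the colours described above.

How it is judged:
By the outcome, as a careful person would: the job done as asked, in the order asked, and still so for the second after the job is handed in, while the arm keeps its last pose, push and grip.
It also fails if it takes over 38 s, if anything falls off the work surface, if the arm or the gripper's body presses on something with over 40 N, if the wrist force passes 120 N, or if a joint passes its speed limit or range.

## Working session

There is one attempt and no reset: what is moved stays moved. The work goes in short steps, Python scripts to look and compute and a tool call to move; the robot and the scene stay as the last step left them, time stands still between calls to the robot, and variables do not carry over. Pictures are saved under pics/ and viewed, at most 10 in all, crops included, and the job is handed in when it is done.

Besides the shell and the picture viewer there is one more tool, called as name(argument=value, ...), one argument or row to a line, values as JSON. drive_tool: Moves the arm, as the interface text tells. Its arguments: {"type":"object","properties":{"deltas":{"type":"array"}},"required":["deltas"]}

```bash
mkdir -p pics
cat > h.py <<'E'
import numpy as np, cv2
from workcell import *
def ray(p,uv):
    T=np.array(p["T"]);d=T[:3,:3]@np.array([(uv[0]-p["cx"])/p["fx"],(uv[1]-p["cy"])/p["fy"],1]);return T[:3,3],d
def atz(p,uv,z):
    o,d=ray(p,uv);return o+d*(z-o[2])/d[2]
def proj(p,X):
    T=np.array(p["T"]);c=T[:3,:3].T@(np.array(X)-T[:3,3]);return p["fx"]*c[0]/c[2]+p["cx"],p["fy"]*c[1]/c[2]+p["cy"]
E
python3 - <<'E'
from h import *
P={n:read_camera(n) for n in("scene","side")}
cv2.imwrite("pics/a.png",cv2.resize(np.vstack([P[n]["color"] for n in P])[:,:,::-1],(400*1,600)) if 0 else np.hstack([P[n]["color"] for n in P])[:,:,::-1][:,:, :].copy()[:, :512])
cv2.imwrite("pics/b.png",P["side"]["color"][:,:,::-1])
for n,p in P.items():
    print(n,np.round(p["T"],3).tolist())
    for t in("dauber","tin"):
        for r in regions_of(p,t):
            m=r["mask"];print(t,round(r["score"],2),np.round(r["position"]),m.sum(),p["color"][m].mean(0).round(), np.round(atz(p,r["position"],.12),3))
s=read_state();print(s["tool_pos"],s["tool_rot"],s["clock"])
E
```

```text
scene [[-0.82, 0.458, -0.343, 0.852], [0.572, 0.652, -0.498, 0.49], [-0.004, -0.605, -0.797, 0.834], [0.0, 0.0, 0.0, 1.0]]
dauber 0.64 [247. 190.] 615 [140.  29.  24.] [0.556 0.033 0.12 ]
dauber 0.62 [316. 149.] 522 [44. 96. 48.] [0.379 0.027 0.12 ]
dauber 0.57 [278. 162.] 510 [39. 93. 44.] [0.464 0.011 0.12 ]
dauber 0.56 [306. 186.] 548 [ 36.  61. 112.] [0.456 0.093 0.12 ]
tin 0.86 [248. 215.] 870 [80. 68. 58.] [0.589 0.083 0.12 ]
side [[0.923, -0.245, 0.295, 0.313], [-0.384, -0.579, 0.719, -0.483], [-0.006, -0.777, -0.629, 0.585], [0.0, 0.0, 0.0, 1.0]]
dauber 0.73 [207. 222.] 627 [ 44.  63. 103.] [0.42  0.002 0.12 ]
dauber 0.65 [176. 260.] 806 [52. 94. 54.] [ 0.345 -0.064  0.12 ]
dauber 0.6 [221. 255.] 713 [42. 88. 49.] [ 0.418 -0.084  0.12 ]
tin 0.23 [262. 203.] 651 [116.  31.  27.] [0.536 0.014 0.12 ]
[0.21348945 0.61374318 0.23093322] [-3.14093480e+00 -1.12680942e-04  2.80676550e+00] 0.3
```

View pics/a.png

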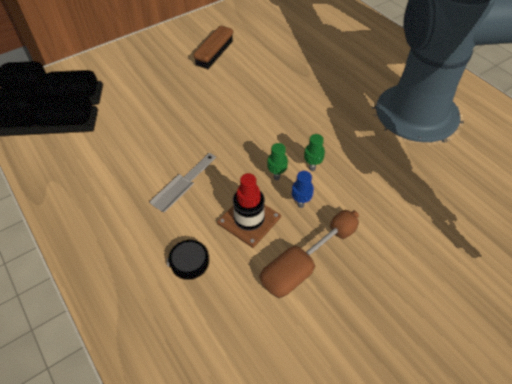

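View pics/b.png

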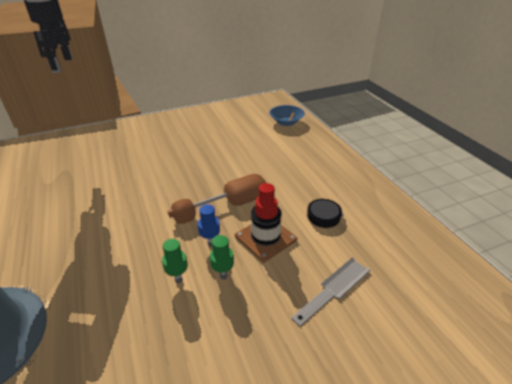

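Both views show the red dauber on the tin, at scene (248,190) and side (266,200). Green and blue look-alikes stand on the robot's side of it. Next I triangulate the red part.

Run:
```python
from h import *
A=[];b=[]
for n in("scene","side"):
    p=read_camera(n);c=p["color"].astype(int)
    m=((c[:,:,0]>90)&(c[:,:,1]<45)&(c[:,:,2]<45)).astype(np.uint8)
    k,l,st,ce=cv2.connectedComponentsWithStats(m);i=1+st[1:,4].argmax();print(n,st[i],ce[i])
    x,y,w,h,_=st[i]; top=np.array([np.where((l==i)[y+2])[0].mean(),y]);
    o,d=ray(p,ce[i]);d=d/np.linalg.norm(d);M=np.eye(3)-np.outer(d,d);A.append(M);b.append(M@o)
    print(atz(p,ce[i],.113))
    for t in("shoehorn","shoe_tree","polish_tin"):
        for r in regions_of(p,t)[:1]: print(t,round(r["score"],2),np.round(atz(p,r["position"],.012),3))
print(np.linalg.lstsq(np.vstack(A),np.hstack(b),rcond=None)[0])
```

```text
scene [237 174  24  34 558] [248.46594982 191.59677419]
[0.55416743 0.0340899  0.113     ]
shoehorn 0.65 [ 0.638 -0.139  0.012]
shoe_tree 0.71 [0.534 0.171 0.012]
polish_tin 0.68 [0.71  0.038 0.012]
side [255 184  22  34 545] [265.88990826 201.96513761]
[0.54783043 0.020375   0.113     ]
shoehorn 0.81 [ 0.617 -0.154  0.012]
shoe_tree 0.84 [0.525 0.18  0.012]
polish_tin 0.78 [0.712 0.033 0.012]
[0.55134054 0.02895438 0.10517926]
```

drive_tool(
  deltas=[
    {"tx":31,"ty":-53,"tz":20,"spin":-6,"fingers":1},
    {"tx":62,"ty":-106,"tz":20,"spin":-12},
    {"tx":93,"ty":-159,"tz":20,"spin":-18},
    {"tx":124,"ty":-212,"tz":20,"spin":-24},
    {"tx":155,"ty":-265,"tz":20,"spin":-30},
    {"tx":186,"ty":-318,"tz":20,"spin":-36},
    {"tx":217,"ty":-371,"tz":20,"spin":-42},
    {"tx":248,"ty":-424,"tz":20,"spin":-48},
    {"tx":279,"ty":-477,"tz":20,"spin":-54},
    {"tx":310,"ty":-530,"tz":20,"spin":-60},
    {"tx":338,"ty":-586,"tz":20,"spin":-68},
    {"tx":338,"ty":-586,"tz":20,"spin":-68},
  ],
)

```text
invalid input
```

```bash
cat > w.py <<'E'
from h import *
import sys
p=read_camera("wrist");c=p["color"].astype(int)
m=((c[:,:,0]>90)&(c[:,:,1]<50)&(c[:,:,2]<50)).astype(np.uint8)
k,l,st,ce=cv2.connectedComponentsWithStats(m);i=1+st[1:,4].argmax();print(st[i],ce[i])
print([np.round(atz(p,ce[i],z),4) for z in(.11,.146)]);print(np.round(p["T"],3).tolist())
for X in([.551,.028,.146],[.551,.028,.082]):print(proj(p,X))
s=read_state();print(s["clock"],s["tool_pos"],s["tool_rot"],s["qpos"],s["ft_force"],s["torque"],s["finger_gap"],s["grip_force"])
cv2.imwrite(f"pics/{sys.argv[1]}.png",p["color"][:,:,::-1])
E
python3 w.py w1
```

```text
Traceback (most recent call last):
  File "w.py", line 5, in <module>
    k,l,st,ce=cv2.connectedComponentsWithStats(m);i=1+st[1:,4].argmax();print(st[i],ce[i])
                                                      ~~~~~~~~~~~~~~~^^
ValueError: attempt to get argmax of an empty sequence
```

The rows were refused, probably because every row needs all its keys.

drive_tool(
  deltas=[
    {"tx":31,"ty":-53,"tz":20,"spin":-6,"fingers":1},
    {"tx":62,"ty":-106,"tz":20,"spin":-12,"fingers":1},
    {"tx":93,"ty":-159,"tz":20,"spin":-18,"fingers":1},
    {"tx":124,"ty":-212,"tz":20,"spin":-24,"fingers":1},
    {"tx":155,"ty":-265,"tz":20,"spin":-30,"fingers":1},
    {"tx":186,"ty":-318,"tz":20,"spin":-36,"fingers":1},
    {"tx":217,"ty":-371,"tz":20,"spin":-42,"fingers":1},
    {"tx":248,"ty":-424,"tz":20,"spin":-48,"fingers":1},
    {"tx":279,"ty":-477,"tz":20,"spin":-54,"fingers":1},
    {"tx":310,"ty":-530,"tz":20,"spin":-60,"fingers":1},
    {"tx":338,"ty":-586,"tz":20,"spin":-68,"fingers":1},
    {"tx":338,"ty":-586,"tz":20,"spin":-68,"fingers":1},
  ],
)

```text
clock: 2.25
tool_pos: [0.5529, 0.0243, 0.2513]
tool_rot: [3.141, 0.0, 1.614]
ft_force: [-0.6, 1.1, 0.4]
finger_gap: 0.998
grip_force: 0.0
```

```bash
python3 w.py w1
```

```text
[ 233  137   52   62 2403] [258.80940491 167.06866417]
[array([0.5509, 0.0273, 0.11  ]), array([0.5506, 0.0368, 0.146 ])]
[[0.999, 0.041, 0.013, 0.549], [0.043, -0.949, -0.311, 0.103], [-0.0, 0.311, -0.95, 0.396], [0.0, 0.0, 0.0, 1.0]]
(np.float64(258.8094197884327), np.float64(177.97717704248447))
(np.float64(259.1188479313663), np.float64(158.99667874806943))
2.3 [0.55204027 0.02628248 0.25119086] [-3.14129057e+00 -3.10373400e-04  1.61709266e+00] [-1.57716632e-01  5.26562564e-04  1.78874547e+00  2.48624078e-04
  1.35267933e+00 -2.04066857e-01] [-0.12902508  0.25870193 -0.04754225] [ 0.00725069 -0.01100038  0.01684369] 1.0026218698568012 0.0
```

View pics/w1.png

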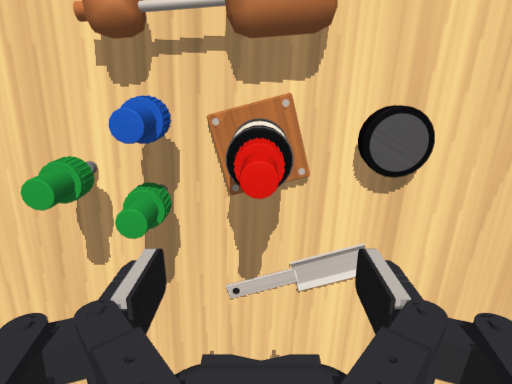

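The wrist view shows the red grip's top centred near (259,178). That matches (0.551, 0.028) at z 0.146. The fingers clear the greens, so I descend, then close.

drive_tool(
  deltas=[
    {"tx":0,"ty":0,"tz":-40,"spin":0,"fingers":1},
    {"tx":0,"ty":0,"tz":-80,"spin":0,"fingers":1},
    {"tx":0,"ty":0,"tz":-115,"spin":0,"fingers":1},
    {"tx":0,"ty":0,"tz":-139,"spin":0,"fingers":1},
    {"tx":0,"ty":0,"tz":-139,"spin":0,"fingers":1},
    {"tx":0,"ty":0,"tz":-139,"spin":0,"fingers":0.6},
    {"tx":0,"ty":0,"tz":-139,"spin":0,"fingers":0.45},
    {"tx":0,"ty":0,"tz":-139,"spin":0,"fingers":0},
    {"tx":0,"ty":0,"tz":-139,"spin":0,"fingers":0},
    {"tx":0,"ty":0,"tz":-139,"spin":0,"fingers":0},
    {"tx":0,"ty":0,"tz":-139,"spin":0,"fingers":0},
  ],
)

```text
clock: 3.68
tool_pos: [0.5524, 0.0279, 0.1136]
tool_rot: [3.14, 0.0, 1.62]
ft_force: [-0.5, 1.0, 7.1]
finger_gap: 0.361
grip_force: 59.1
```

```bash
python3 w.py w2
```

```text
[ 216  187   89  138 9262] [260.23115958 255.3871734 ]
[array([0.5522, 0.0214, 0.11  ]), array([0.5512, 0.0421, 0.146 ])]
[[0.999, 0.046, 0.017, 0.548], [0.049, -0.949, -0.31, 0.106], [0.001, 0.311, -0.95, 0.258], [0.0, 0.0, 0.0, 1.0]]
(np.float64(258.05070207083037), np.float64(286.98737765492274))
(np.float64(258.62593343294697), np.float64(220.54877061845065))
3.725 [0.55243901 0.02786719 0.11361995] [3.13966908e+00 1.51296567e-04 1.61988885e+00] [-1.54709348e-01  1.58635368e-01  1.88969518e+00  2.71799330e-04
  1.09134773e+00 -2.03927160e-01] [-0.82779993  0.70136572  5.83721186] [ 0.10799567  0.19972784 -0.02881815] 0.3595053931580318 59.1438889503479
```

drive_tool(
  deltas=[
    {"tx":0,"ty":0,"tz":1,"spin":2,"fingers":0},
    {"tx":0,"ty":0,"tz":1,"spin":4,"fingers":0},
    {"tx":0,"ty":0,"tz":1,"spin":6,"fingers":0},
    {"tx":0,"ty":0,"tz":1,"spin":8,"fingers":0},
    {"tx":0,"ty":0,"tz":1,"spin":8,"fingers":0},
  ],
)

```text
clock: 4.35
tool_pos: [0.5519, 0.0278, 0.1136]
tool_rot: [3.141, 0.0, 1.76]
ft_force: [0.1, -1.0, 4.4]
finger_gap: 0.358
grip_force: 59.3
```

```bash
cat > s.py <<'E'
from h import *
s=read_state();print(s["clock"],s["tool_pos"],s["tool_rot"],s["qpos"],s["ft_force"],s["torque"],s["finger_gap"],s["grip_force"])
E
python3 s.py
```

```text
4.35 [0.55189333 0.02782705 0.11361372] [3.14088096e+00 3.46217437e-04 1.76013184e+00] [-1.54784462e-01  1.58089087e-01  1.89032994e+00 -9.66718322e-05
  1.09238687e+00 -3.44075624e-01] [ 0.13009962 -1.04395738  4.39883012] [-0.05475618 -0.09154489  0.05960193] 0.3580929178629109 59.30090367794037
```

drive_tool(
  deltas=[
    {"tx":0,"ty":0,"tz":0,"spin":2,"fingers":0},
    {"tx":0,"ty":0,"tz":0,"spin":4,"fingers":0},
    {"tx":0,"ty":0,"tz":0,"spin":6,"fingers":0},
  ],
)

```text
clock: 4.72
tool_pos: [0.5523, 0.0283, 0.1136]
tool_rot: [3.139, -0.0, 1.866]
ft_force: [4.4, 2.4, 4.5]
finger_gap: 0.356
grip_force: 59.3
```

```bash
python3 s.py
```

```text
4.725 [0.55234652 0.02831564 0.11364237] [ 3.13916800e+00 -2.88563149e-04  1.86613606e+00] [-1.54420981e-01  1.58244818e-01  1.89009360e+00  1.48107729e-03
  1.09119662e+00 -4.50442414e-01] [4.35672479 2.40041406 4.46533942] [ 0.4374911  -0.80996079 -0.11568393] 0.35642284849041783 59.31781053543091
```

drive_tool(
  deltas=[
    {"tx":0,"ty":0,"tz":0,"spin":2,"fingers":0},
    {"tx":0,"ty":0,"tz":0,"spin":3,"fingers":0},
  ],
)

```text
clock: 4.97
tool_pos: [0.5524, 0.0286, 0.1137]
tool_rot: [3.139, -0.001, 1.917]
ft_force: [3.5, 4.0, 4.4]
finger_gap: 0.361
grip_force: 59.3
```

```bash
python3 s.py
```

```text
4.975 [0.55236338 0.02862652 0.11365957] [ 3.13888200e+00 -8.72831583e-04  1.91716701e+00] [-0.15420219  0.15826076  1.89003977  0.0023293   1.09133405 -0.50164418] [3.46495491 3.9695197  4.35233808] [ 0.63351394 -0.78864516 -0.45270564] 0.36058127021991687 59.3344509601593
```

Anticlockwise stops dead: −0.45 N·m after about 17° of tool turn. I'll go clockwise.

drive_tool(
  deltas=[
    {"tx":0,"ty":0,"tz":0,"spin":-4,"fingers":0},
    {"tx":0,"ty":0,"tz":0,"spin":-8,"fingers":0},
    {"tx":0,"ty":0,"tz":0,"spin":-12,"fingers":0},
    {"tx":0,"ty":0,"tz":0,"spin":-16,"fingers":0},
    {"tx":0,"ty":0,"tz":0,"spin":-20,"fingers":0},
    {"tx":0,"ty":0,"tz":0,"spin":-24,"fingers":0},
    {"tx":0,"ty":0,"tz":0,"spin":-28,"fingers":0},
    {"tx":0,"ty":0,"tz":0,"spin":-32,"fingers":0},
    {"tx":0,"ty":0,"tz":0,"spin":-36,"fingers":0},
    {"tx":0,"ty":0,"tz":0,"spin":-40,"fingers":0},
  ],
)

```text
clock: 6.22
tool_pos: [0.5515, 0.0278, 0.1136]
tool_rot: [-3.141, 0.001, 1.218]
ft_force: [0.1, -0.2, 6.6]
finger_gap: 0.357
grip_force: 59.6
```

```bash
python3 s.py
```

```text
6.225 [0.55149366 0.02778738 0.11362952] [-3.14138722e+00  7.45447606e-04  1.21823799e+00] [-1.54686599e-01  1.57871310e-01  1.89054471e+00 -7.77388387e-04
  1.09352473e+00  1.98229037e-01] [ 0.13228227 -0.23771694  6.62859022] [ 0.02138638 -0.15703549  0.03994194] 0.35709120856786936 59.60101246833801
```

drive_tool(
  deltas=[
    {"tx":0,"ty":0,"tz":0,"spin":-5,"fingers":0},
    {"tx":0,"ty":0,"tz":0,"spin":-10,"fingers":0},
    {"tx":0,"ty":0,"tz":0,"spin":-15,"fingers":0},
    {"tx":0,"ty":0,"tz":0,"spin":-20,"fingers":0},
    {"tx":0,"ty":0,"tz":0,"spin":-25,"fingers":0},
    {"tx":0,"ty":0,"tz":0,"spin":-30,"fingers":0},
    {"tx":0,"ty":0,"tz":0,"spin":-35,"fingers":0},
    {"tx":0,"ty":0,"tz":0,"spin":-40,"fingers":0},
    {"tx":0,"ty":0,"tz":0,"spin":-45,"fingers":0},
    {"tx":0,"ty":0,"tz":0,"spin":-50,"fingers":0},
    {"tx":0,"ty":0,"tz":0,"spin":-50,"fingers":0},
  ],
)

```text
clock: 7.6
tool_pos: [0.5514, 0.0277, 0.1136]
tool_rot: [3.141, 0.001, 0.347]
ft_force: [0.1, 0.0, 5.8]
finger_gap: 0.357
grip_force: 59.6
```

```bash
python3 s.py
```

```text
7.6 [0.55141121 0.02769076 0.11361629] [3.14115279e+00 9.65192380e-04 3.47057261e-01] [-1.54811739e-01  1.57873905e-01  1.89056978e+00 -9.56740104e-04
  1.09378372e+00  1.06936665e+00] [0.12108082 0.02389618 5.75630054] [-0.11544958 -0.00422374 -0.02583069] 0.3574131028176 59.6324497461319
```

It turned freely by about 73° clockwise. I lift gently and check the force.

drive_tool(
  deltas=[
    {"tx":0,"ty":0,"tz":2,"spin":0,"fingers":0},
    {"tx":0,"ty":0,"tz":4,"spin":0,"fingers":0},
    {"tx":0,"ty":0,"tz":6,"spin":0,"fingers":0},
  ],
)

```text
clock: 7.98
tool_pos: [0.5507, 0.028, 0.1186]
tool_rot: [-3.141, 0.002, 0.346]
ft_force: [-0.1, -0.7, -0.4]
finger_gap: 0.359
grip_force: 59.4
```

drive_tool(
  deltas=[
    {"tx":0,"ty":0,"tz":10,"spin":0,"fingers":0},
    {"tx":0,"ty":0,"tz":20,"spin":0,"fingers":0},
    {"tx":0,"ty":0,"tz":30,"spin":0,"fingers":0},
    {"tx":0,"ty":0,"tz":40,"spin":0,"fingers":0},
    {"tx":0,"ty":0,"tz":50,"spin":0,"fingers":0},
    {"tx":0,"ty":0,"tz":60,"spin":0,"fingers":0},
    {"tx":0,"ty":0,"tz":70,"spin":0,"fingers":0},
    {"tx":0,"ty":0,"tz":80,"spin":0,"fingers":0},
    {"tx":0,"ty":0,"tz":90,"spin":0,"fingers":0},
    {"tx":0,"ty":0,"tz":98,"spin":0,"fingers":0},
    {"tx":0,"ty":0,"tz":98,"spin":0,"fingers":0},
    {"tx":0,"ty":0,"tz":98,"spin":0,"fingers":0},
  ],
)

```text
clock: 9.48
tool_pos: [0.5513, 0.0279, 0.2169]
tool_rot: [-3.141, 0.001, 0.346]
ft_force: [1.3, -0.6, -0.2]
finger_gap: 0.357
grip_force: 59.4
```

```bash
python3 s.py
python3 - <<'E'
from h import *
a=read_camera("scene");b=read_camera("side")
cv2.imwrite("pics/f.png",np.hstack([cv2.resize(a["color"][60:330,120:390],(400,400)),cv2.resize(b["color"][60:330,120:390],(400,400))])[:,:,::-1])
E
```

```text
9.475 [0.55132109 0.02793407 0.2168883 ] [-3.14122872e+00  6.85365952e-04  3.45888380e-01] [-1.54787831e-01  3.04279715e-02  1.82264915e+00 -1.01248015e-05
  1.28929147e+00  1.07012306e+00] [ 1.3376592  -0.55127358 -0.19736928] [ 0.00587849 -0.03979575  0.03401005] 0.3567301828257682 59.38185274600983
```

View pics/f.png

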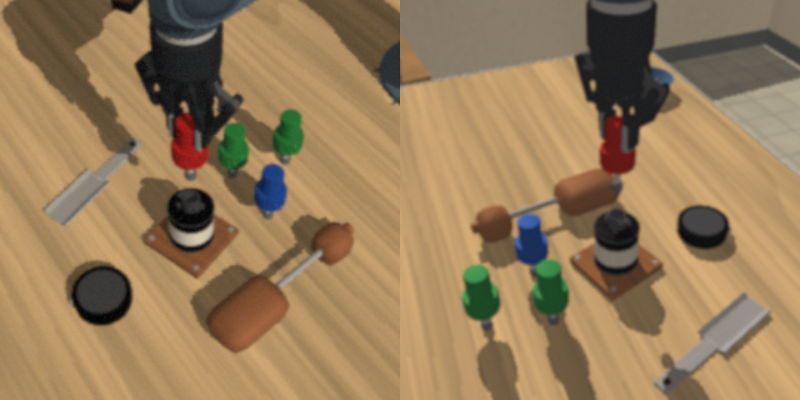

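The picture shows the dauber held upright, its pad at left crop (190,175), clear above the open black neck at (190,205). The shoe tree, shoehorn and polish tin have not moved.

```bash
python3 -c "
from workcell import *
print(sign_off())"
```

```text
the job is handed in; nothing more can be done
None
```

The cap stopped dead anticlockwise and came loose clockwise (about 73°). The dauber is off and held upright above the open tin, its pad about 43 mm clear of the mouth, the shoe tree, shoehorn and polish tin look unmoved, and the job is handed in.

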